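# Shut a pantry tub and clamp its lid with the draw latch

### The arm

A 6-joint arm with a two-finger parallel gripper is mounted at the origin on a cart in front of the work surface, level with it; the furniture and walls round the work are solid. World frame = base frame: x ahead of the robot, y to its left, z up, the work surface at z = 0. Lengths are in m, angles in degrees, forces in N, time in s.
With the tool pointing down it reaches from about 0.375 to 0.9 m from the base axis. Payload 3.1 kg.
Tool frame: the origin (TCP) lies midway between the tips of the shut fingers; the grasp point (between the pads) lies 19 mm behind it; z points along the fingers, y is the line along which they close (so a half turn about z gives the same grasp; the last joint's range is limited). The gripper opens to 87 mm and grips with 3 to 60 N. Pads are 19 mm wide; open, the fingers measure 117 mm over their backs; the gripper's body (75 mm by 190 mm) begins 51 mm behind the grasp point.
Start: joints at [-80.357, 30.224, 82.088, -0, 67.689, -10.227], TCP at [0.212, -0.588, 0.223] pointing down, gripper open.
Joint ranges: [-176.69, 176.69], [-43.24, 126.21], [12.49, 139.97], [-82, 262], [0, 151.66], [-163.58, 163.58]. Speed limits (degrees/s): [159.86, 159.86, 180, 180, 180, 180].

### API

Orientations are given as a 3x3 rotation matrix whose columns are the frame's x, y, z axes.
In Python, from rig import bot gives the robot as it stands.
- The arm moves only by the shell command python3 steer.py 'ROWS'. ROWS is rows parted by semicolons, their numbers by spaces, 1 to 20 of them, each of 7 numbers: dx, dy, dz in m, then a rotation vector rx, ry, rz in degrees, then the opening from 0.0 (shut) to 1.0 (fully open); each row is the pose to reach, as a shift and turn from the pose commanded when the command began, along the tool's axes at that moment; what a row does not reach only later rows make up. A row lasts 1/10 s, in which the tool goes at most 0.05 m and 8.59 degrees, less where a joint would pass 70% of its speed; a pose out of reach is approached as far as the arm can. The fingers move at their own pace and stop on an object; the grip force is fixed at half the most. Time passes only in rows, so rows that do not move let the fingers close. It prints the time, the measured TCP pose, the force, the opening and the grip force at its end.
- bot.read_state(): the state, without advancing time (a new reading comes with each control period).
- bot.capture(name): name is "scene" or "side" or "wrist"; returns a dict with "color" (400x640x3 uint8, red, green, blue), "K" (3x3 intrinsics, pixels), "view" (4x4, takes a point from world to camera coordinates); the wrist camera has in their place "mount" (4x4, takes a point from camera to tool coordinates, whose origin is the TCP and whose axes are the flange's). Camera axes: x right, y up, looking along -z (the intrinsics and any distortion apply to the point x, -y, -z); pixel columns grow to the right and rows downward; lengths in m; the calibration is good to about 2 mm. A picture is of the moment at which its call begins: read the wrist's pose just before it. There is no depth.
- bot.hand_in(): hands the job in; it is judged then, once.
The state is a dict: "time_s": time; "joint_positions": joint angles; "qvel": joint speeds; "tau": joint torques, N m; "position": TCP position; "tcp_rot": TCP orientation; "force": force on the tool from outside, world axes, zero at the start; "moment": the same for the moment, N m; "opening": opening from 0.0 (shut) to 1.0 (fully open); "grasp_force": force on a finger pad.
Only numpy, scipy, OpenCV 4.12 (cv2) and the standard library are available. Lean on these libraries where they do the work, as an engineer would, in place of code of your own. Each camera call takes 0.05 s, during which the arm holds its last target. There are 200 camera calls.

### The job

The pantry tub's lid has been left standing open. Bring the lid down onto its rubber seal, lift the wire bail of the front latch over the lip of the keeper on the lid and ease its crossbar down until you feel it rest on the keeper's floor, without forcing it (under 15 N); only then go to the lever and press it down and in until it is fully home and has drawn the lid tight. Never press the lid or the lever with more than 25 N, and leave the other things where they are.

Things in the scene. Friction and masses are not known exactly. Their poses are not given: they have to be found in the camera images.
- tub: white rectangular storage tub, 170 deep (x) x 230 wide (y) x 118 high, too heavy to shift. Origin: centre of its underside; x points from the front wall (latch, x = -85) to the back (hinge), z up. Lid hinge axis: along y at x = +93, z = 122. The latch is at y = 0 on the front
- lid (a joint): turn of the grey lid about the back hinge, rad: about 0 (-0.008 to 0.011) = level, drawn tight; about 0.024 = just resting on the seal; larger = more open. The hinge is stiff: the lid stays where it is left, 2 to 6 N on its front moves it. The seal gives about 12 N per mm
- lid_panel: the grey lid, 182 x 242, flat top 127 above the tub's underside when level, with a 7 mm wide, 6 mm high border round it. Origin: on the hinge axis; x points backwards; the lid reaches 14 to 184 from the axis
- lid_front (a point): point on the flat top of the lid on its centre line, 153 in front of the hinge axis: a good place to press the lid down
- keeper_seat (a point): nominal centre of the bail's crossbar when seated in the keeper: a steel trough open upwards, 18 wide in y, 9 in x, on the lid's front edge; at lid = 0: x = -109, z = 128 in the tub's frame. Trough floor 2.5 below, lip in front rising 4 above. Axes as lid_panel. The keeper is clamped in slots and really sits up to 1.5 higher or lower than this point, unmeasured: feel for its floor
- bail_loop: upper part of the wire bail: U of 5 mm round wire, 45 wide over its side wires (y = -20 and +20), closed at the top by a straight crossbar. It is pivoted on the lever. Pinch it across the two side wires just under the crossbar. Origin: on the bail's pivot axis; z points along the wires to the crossbar, 71.9 away
- bail_bar (a point): middle of the crossbar of the bail (5 mm wire along y), 71.9 from the bail's pivot
- bail (a joint): turn of the bail on the lever, rad. The bail stands straight up when lever + bail = 0 and leans outwards (away from the tub) from the vertical by lever + bail. Stiff: lever and bail stay as they are left, and moving the crossbar takes 2 to 5 N; more than that means it has met something
- lever (a joint): turn of the lever, rad: 0 = handle level, pointing outwards; negative = raised; +1.047 = home at its hard stop (handle 60 degrees below level). With the bail hooked it takes 4 to 12 N at lever_press, greatest near 0.35; past about 0.85 it is over centre and holds itself
- lever_handle: steel lever handle, plate 24 wide, reaching 56 from its pivot, with an upturned tip. Origin: on the pivot axis; -x points along the handle, z out of its upper face (5 above the axis)
- lever_pivot (a point): pivot axis of the lever (along y), fixed to the tub at x = -105, z = 72. The bail's pivot is carried by the lever 16 from this axis, 46 degrees below the handle's direction: bar position alone decides lever and bail angles
- lever_press (a point): middle of the upper face of the handle, 34 from the lever pivot: press here with closed fingers, square to the face
- mug: printed mug with a handle, 90 x 126 x 106 high, beside the tub. Origin: centre of its underside. Leave it alone
- tumbler: clear glass tumbler, 84 across, 89 high, beside the tub. Origin: centre of its underside. Leave it alone
- spoon: steel spoon, 193 long, lying flat on the worktop. Origin: middle, on the worktop. Leave it alone
- fork: steel fork, 198 long, lying flat on the worktop. Origin: middle, on the worktop. Leave it alone
- lemon: lemon, 71 x 53 x 54, on the chopping board. Origin: underside. Leave it alone
- pepper_jar: small glass jar with a screw cap, 45 across, 106 high. Origin: centre of its underside. Leave it alone

How it is judged (in metres and radians):
On the way, in this order (a step that is already met when the one before it is completed fails the run):
1. the lid is down on its seal (value of joint lid below 0.04 rad), for 0.2 s.
2. the bail's crossbar rests on the floor of the keeper, behind the lip, with the lever still up and not yet touched (x of bail_bar in the frame of keeper_seat between -0.0045 and 0.0045 m and z of bail_bar in the frame of keeper_seat between -0.006 and 0.006 m and contact force between bail_loop and lid_panel above 0.2 N and value of joint lever below 0.3 rad and contact force between the fingers and lever_handle below 0.2 N), for 0.2 s.
At the end, for the whole second after the job is handed in: the lever is home (within 0.07 rad of its stop at 1.047) and at rest, the crossbar lies in the keeper (behind the lip, within 4.5 mm of the nominal seat in x and 6 mm in z), pulling on it with more than 12 N, and the lid is drawn tight (below 0.014 rad) (value of joint lever above 0.98 rad and value of joint lid below 0.014 rad and x of bail_bar in the frame of keeper_seat between -0.0045 and 0.0045 m and z of bail_bar in the frame of keeper_seat between -0.006 and 0.006 m and contact force between bail_loop and lid_panel above 12 N and velocity of joint lever below 0.1 rad/s); the robot touches nothing.
It fails at once if the lid is pressed with more than 25 N (contact force between the fingers and lid_panel above 25 N).
It fails at once if the lever handle is pressed with more than 25 N (contact force between the fingers and lever_handle above 25 N).
It fails at once if the bail, held in the fingers, is forced against the keeper or the lid with more than 15 N (contact force between bail_loop and lid_panel above 15 N and contact force between the fingers and bail_loop above 0.5 N).
It fails at once if another thing on the worktop is shifted by more than 25 mm (distance of any of mug, tumbler, spoon, fork, lemon, pepper_jar from where it was at the start of the episode above 0.025 m).
It also fails if it takes over 67 s, if anything falls off the work surface, if the arm or the gripper's body presses on something with over 40 N, if the wrist force passes 120 N, or if a joint passes its speed limit or range.

## Working session

There is one attempt and no reset: what is moved stays moved. The work goes in short steps, Python scripts to look and compute and a shell command to move; the robot and the scene stay as the last step left them, time stands still between calls to the robot, and variables do not carry over. Pictures are saved under pics/ and viewed, at most 10 in all, crops included, and the job is handed in when it is done.

```bash
ls; mkdir -p pics
python3 - <<'E'
from rig import bot
import cv2,numpy as np
s=bot.read_state();print(s)
for n in("scene","side"):
    c=bot.capture(n);cv2.imwrite(f"pics/{n}0.png",c["color"][:,:,::-1]);print(n,c["K"],c["view"],[k for k in c])
    np.savez(f"{n}0.npz",**{k:np.array(v) for k,v in c.items()})
c=bot.capture("wrist");print(c["K"],c["mount"])
E
```

```text
pics
rig.py
steer.py
{'time_s': 0.0, 'joint_positions': array([-8.03578638e+01,  3.02782331e+01,  8.21548210e+01,  4.91054435e-04,
        6.76891456e+01, -1.02283780e+01]), 'qvel': array([-0.0332199 , -0.01641792, -0.06039134, -0.00932657, -0.08854831,
        0.09558306]), 'tau': array([-1.80937710e-03, -4.40044141e+01, -1.76592010e+01,  6.31151162e-02,
        5.82949421e-02, -1.53820201e-04]), 'position': array([ 0.21233169, -0.58706454,  0.22158818]), 'tcp_rot': array([[ 9.40464347e-01,  3.39892175e-01, -3.49411572e-04],
       [ 3.39892135e-01, -9.40462073e-01,  2.10398445e-03],
       [ 3.86519519e-04, -2.09748460e-03, -9.99997726e-01]]), 'force': array([-0.09260913,  0.64251269,  0.22283622]), 'moment': array([ 0.00025868, -0.02146414,  0.02330547]), 'grasp_force': 0.0, 'opening': 1.000037169764806}
scene [[391.56401309   0.         316.27350761]
 [  0.         391.56401309 197.78907939]
 [  0.           0.           1.        ]] [[-0.74112672 -0.67122433 -0.01375055  0.31454109]
 [ 0.36857215 -0.42390416  0.82732088 -0.35203199]
 [-0.56114682  0.60808154  0.56156129 -0.72487807]
 [ 0.          0.          0.          1.        ]] ['color', 'K', 'view']
side [[504.36152562   0.         308.54030222]
 [  0.         504.36152562 201.16458211]
 [  0.           0.           1.        ]] [[ 0.95001422 -0.31213251 -0.00680325 -0.56246068]
 [ 0.19034979  0.56180593  0.80507208 -0.13424295]
 [-0.24746706 -0.76612492  0.59313797 -1.45801837]
 [ 0.          0.          0.          1.        ]] ['color', 'K', 'view']
[[332.86017468   0.         317.99688675]
 [  0.         332.86017468 192.91668713]
 [  0.           0.           1.        ]] [[-9.14460808e-04  9.63612623e-01  2.67301096e-01  7.35470219e-02]
 [ 9.99999194e-01  1.11662481e-03 -6.04313611e-04 -5.57745671e-04]
 [-8.80799259e-04  2.67300328e-01 -9.63612868e-01 -1.62166831e-01]
 [ 0.00000000e+00  0.00000000e+00  0.00000000e+00  1.00000000e+00]]
```

View pics/scene0.png

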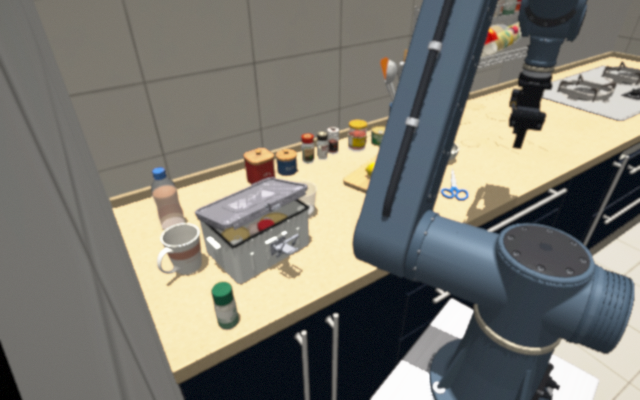

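View pics/side0.png

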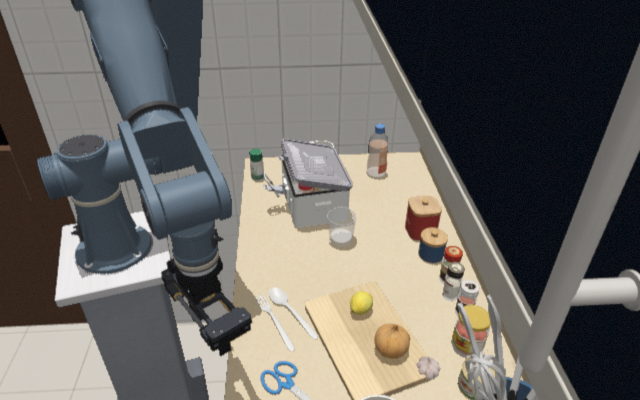

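Scene view: the tub is at about (255,235) with its latch at (287,243), the mug at (182,248), and the green jar at (225,305). Side view: the tub is at (315,190), the latch at (275,185), and the tumbler at (341,225). I'll zoom in on both crops to measure.

```bash
cat > h.py <<'E'
import numpy as np,cv2
from rig import bot
def ray(c,u,v):
    K=np.array(c["K"]);d=np.array([(u-K[0,2])/K[0,0],-(v-K[1,2])/K[1,1],-1.])
    V=np.array(c["view"]);R,t=V[:3,:3],V[:3,3];o=-R.T@t;d=R.T@d
    return o,d/np.linalg.norm(d)
def onz(c,u,v,z):
    o,d=ray(c,u,v);return o+d*(z-o[2])/d[2]
def tri(a,b):
    A=0;B=0
    for o,d in(a,b):
        P=np.eye(3)-np.outer(d,d);A=A+P;B=B+P@o
    x=np.linalg.solve(A,B);return x,[np.linalg.norm(np.cross(x-o,d)) for o,d in (a,b)]
def proj(c,p):
    V=np.array(c["view"]);q=V[:3,:3]@np.array(p)+V[:3,3];K=c["K"]
    return K[0][0]*q[0]/-q[2]+K[0][2],K[1][1]*-q[1]/-q[2]+K[1][2]
def wrist():
    s=bot.read_state();c=bot.capture("wrist");T=np.eye(4);T[:3,:3]=s["tcp_rot"];T[:3,3]=s["position"]
    c["view"]=np.linalg.inv(T@c["mount"]);return c
E
python3 - <<'E'
import cv2,numpy as np
a=cv2.imread("pics/scene0.png")[165:295,185:325];b=cv2.imread("pics/side0.png")[130:235,240:360]
a=cv2.resize(a,None,fx=3,fy=3,interpolation=2);b=cv2.resize(b,None,fx=3,fy=3,interpolation=2)
o=np.zeros((400,790,3),np.uint8);o[:390,:420]=a;o[:315,425:785]=b
cv2.imwrite("pics/z0.png",o)
E
```

```text
(no output)
```

View pics/z0.png

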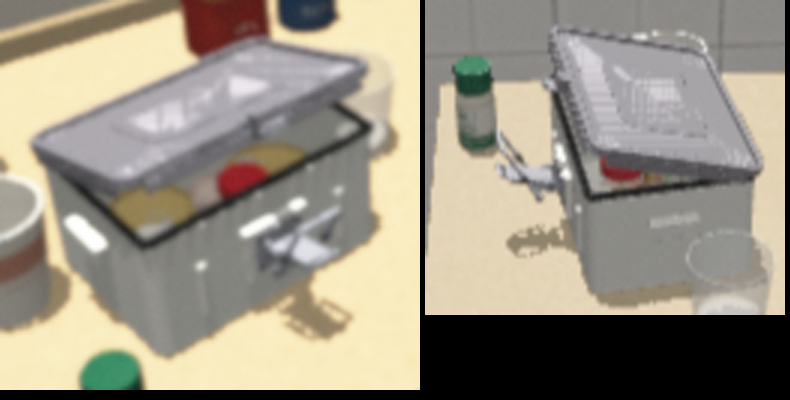

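Run:
```python
from h import *
sc=dict(np.load("scene0.npz"));si=dict(np.load("side0.npz"))
S=lambda x,y:(x/3+185,y/3+165)
D=lambda x,y:((x-425)/3+240,y/3+130)
z=.118
for n,p in dict(FL=S(148,243),FR=S(372,126),BLleft=S(50,165)).items():print("scene",n,onz(sc,*p,z))
for n,p in dict(FR=D(592,196),BR=D(757,176),FL=D(555,88)).items():print("side",n,onz(si,*p,z))
print("FL",tri(ray(sc,*S(148,243)),ray(si,*D(555,88))));print("FR",tri(ray(sc,*S(372,126)),ray(si,*D(592,196))))
print("bot",onz(sc,*S(165,355),0),onz(si,*D(595,293),0),onz(si,*D(752,268),0))
# lid front corners
print("lidFL",tri(ray(sc,*S(115,188)),ray(si,*D(552,30))));print("lidFR",tri(ray(sc,*S(362,78)),ray(si,*D(603,165))))
print("lidfrontright sc vs backs")
print("handle tip",tri(ray(sc,*S(335,250)),ray(si,*D(500,170))), "bar", tri(ray(sc,*S(320,210)),ray(si,*D(503,135))))
```

```text
scene FL [0.54985887 0.13500273 0.118     ]
scene FR [ 0.52611261 -0.08685389  0.118     ]
scene BLleft [0.68841799 0.12782606 0.118     ]
side FR [ 0.52778059 -0.07895956  0.118     ]
side BR [ 0.69085088 -0.09879413  0.118     ]
side FL [0.54818795 0.12296696 0.118     ]
FL (array([0.55195453, 0.13245911, 0.11338974]), [np.float64(0.001862389941321959), np.float64(0.0018623899413216596)])
FR (array([ 0.52514808, -0.0843759 ,  0.12100219]), [np.float64(0.0014497532763386575), np.float64(0.0014497532763384227)])
bot [0.54983171 0.13720464 0.        ] [ 0.52719954 -0.08234608  0.        ] [ 6.92138677e-01 -9.53474887e-02 -1.11022302e-16]
lidFL (array([0.55565689, 0.14941925, 0.17480978]), [np.float64(0.0017559106014452066), np.float64(0.0017559106014452546)])
lidFR (array([ 0.53731474, -0.08931992,  0.16005542]), [np.float64(0.0012773480435449645), np.float64(0.001277348043544816)])
lidfrontright sc vs backs
handle tip (array([0.4609729 , 0.02741247, 0.09245469]), [np.float64(0.0012735329165366666), np.float64(0.0012735329165367284)]) bar (array([0.46847995, 0.03265587, 0.1310017 ]), [np.float64(0.000244045500200971), np.float64(0.0002440455002010618)])
```

```bash
python3 steer.py '0 0 -0.07 0 0 0 0; 0 0 -0.07 0 0 0 0; 0.54 -0.45 -0.07 0 0 26 0; 0.54 -0.45 -0.07 0 0 26 0; 0.54 -0.45 -0.07 0 0 26 0; 0.54 -0.45 -0.07 0 0 26 0; 0.54 -0.45 -0.07 0 0 26 0; 0.54 -0.45 -0.07 0 0 26 0; 0.54 -0.45 -0.07 0 0 26 0; 0.54 -0.45 -0.07 0 0 26 0; 0.54 -0.45 -0.07 0 0 26 0; 0.54 -0.45 -0.07 0 0 26 0; 0.54 -0.45 -0.07 0 0 26 0; 0.54 -0.45 -0.07 0 0 26 0; 0.54 -0.45 -0.07 0 0 26 0; 0.54 -0.45 -0.07 0 0 26 0; 0.54 -0.45 -0.07 0 0 26 0; 0.54 -0.45 -0.07 0 0 26 0; 0.54 -0.45 -0.07 0 0 26 0'
python3 - <<'E'
from h import *
c=wrist();cv2.imwrite("pics/w1.png",c["color"][:,:,::-1]);np.savez("w1.npz",**{k:np.array(v) for k,v in c.items()})
print(bot.read_state()["tcp_rot"])
E
```

```text
time_s: 2.05
position: [0.5666, 0.0183, 0.2921]
tcp_rot: [[0.994, -0.107, -0.001], [-0.107, -0.994, -0.0], [-0.001, 0.001, -1.0]]
force: [-0.3, -1.2, -0.2]
opening: 0.008
grasp_force: 0.0
[[ 9.94118392e-01 -1.08292319e-01 -1.18202027e-03]
 [-1.08292825e-01 -9.94118969e-01 -3.72453626e-04]
 [-1.13473490e-03  4.98267314e-04 -9.99999232e-01]]
```

View pics/w1.png

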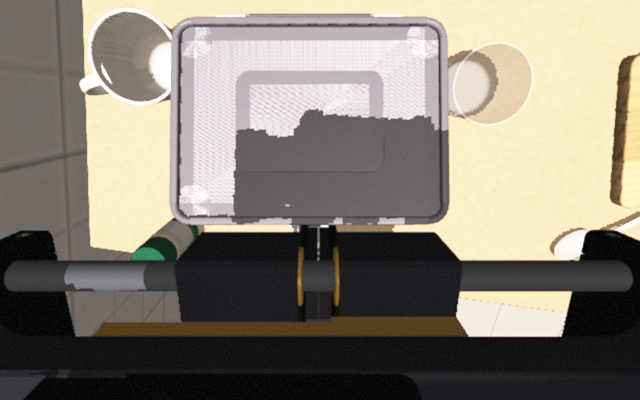

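The wrist view shows the open lid with its outer corners near (172,222), (447,222), (440,15) and (180,15). The gripper hides the latch, so I'll solve the lid pose with PnP and later turn the wrist half a turn.

Run:
```python
from h import *
c=dict(np.load("w1.npz"));K=c["K"]
print("TCPpix",proj(c,bot.read_state()["position"]))
obj=np.array([[-.184,.121,.011],[-.184,-.121,.011],[-.014,-.121,.011],[-.014,.121,.011]])
img=np.array([[171,221],[449,221],[441,15.5],[178,15.5]],float)
ok,r,t=cv2.solvePnP(obj,img,K,None)
F=np.diag([1,-1,-1.]);R=F@cv2.Rodrigues(r)[0];t=F@t[:,0]
V=c["view"];Rw=V[:3,:3].T@R;p=V[:3,:3].T@(t-V[:3,3])
print(Rw,p,"lid",np.arcsin(-Rw[2,0]),"yaw",np.degrees(np.arctan2(Rw[1,0],Rw[0,0])))
print("lid_front",Rw@[-.153,0,.005]+p)
```

```text
TCPpix (np.float64(320.0593802074495), np.float64(244.69397013402266))
[[ 0.95353185  0.10633272  0.2819049 ]
 [-0.1040662   0.99430335 -0.02304516]
 [-0.28274944 -0.00736248  0.95916555]] [0.71708668 0.00980439 0.11915418] lid 0.2866593075009986 yaw -6.2284740441847
lid_front [0.57260583 0.02561129 0.16721067]
```

```bash
python3 steer.py '0 -0.008 0.04 0 0 0 0;0 -0.008 0.08 0 0 0 0;0 -0.008 0.105 0 0 0 0;0 -0.008 0.11 0 0 0 0;0 -0.008 0.115 0 0 0 0;0 -0.008 0.12 0 0 0 0;0 -0.008 0.125 0 0 0 0;0 -0.008 0.13 0 0 0 0;0 -0.008 0.135 0 0 0 0;0 -0.008 0.14 0 0 0 0;0 -0.008 0.145 0 0 0 0;0 -0.008 0.15 0 0 0 0;0 -0.008 0.153 0 0 0 0;0 -0.008 0.153 0 0 0 0'
```

```text
time_s: 3.5
position: [0.5679, 0.027, 0.1389]
tcp_rot: [[0.994, -0.107, -0.001], [-0.107, -0.994, 0.0], [-0.001, -0.0, -1.0]]
force: [-0.6, 0.3, -0.1]
opening: 0.007
grasp_force: 0.0
```

```bash
python3 steer.py '0 0 0.001 0 0 0 0;0 0 0.002 0 0 0 0;0 0 0.003 0 0 0 0;0 0 0.004 0 0 0 0;0 0 0.005 0 0 0 0;0 0 0.005 0 0 0 0'
```

```text
time_s: 4.1
position: [0.5682, 0.0269, 0.1345]
tcp_rot: [[0.994, -0.107, -0.0], [-0.107, -0.994, 0.0], [-0.0, -0.0, -1.0]]
force: [0.3, 0.8, -0.1]
opening: 0.006
grasp_force: 0.0
```

```bash
python3 steer.py '0 0 0.001 0 0 0 0;0 0 0.002 0 0 0 0'
python3 - <<'E'
from h import *
c=wrist();cv2.imwrite("pics/w2.png",c["color"][:,:,::-1]);np.savez("w2.npz",**{k:np.array(v) for k,v in c.items()})
E
```

```text
time_s: 4.3
position: [0.5682, 0.027, 0.1325]
tcp_rot: [[0.994, -0.107, 0.0], [-0.107, -0.994, -0.0], [0.0, -0.0, -1.0]]
force: [-1.2, 0.4, 1.2]
opening: 0.006
grasp_force: 0.3
```

View pics/w2.png

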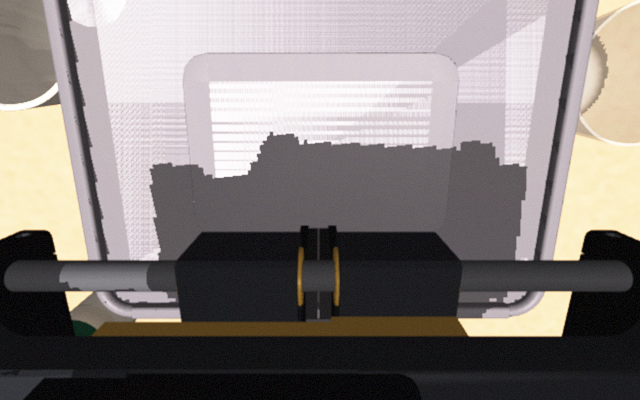

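The wrist view shows the lid nearly level under the fingers, with its front border at about row 315. I'll keep pressing by feel.

```bash
python3 steer.py '0 0 0.0005 0 0 0 0;0 0 0.001 0 0 0 0'; python3 steer.py '0 0 0.0005 0 0 0 0;0 0 0.001 0 0 0 0'
```

```text
time_s: 4.55
position: [0.5682, 0.0269, 0.1315]
tcp_rot: [[0.994, -0.107, -0.0], [-0.107, -0.994, 0.0], [-0.0, -0.0, -1.0]]
force: [0.1, -0.3, 0.7]
opening: 0.004
grasp_force: 0.3
time_s: 4.75
position: [0.5681, 0.0269, 0.1306]
tcp_rot: [[0.994, -0.107, -0.0], [-0.107, -0.994, 0.0], [-0.0, 0.0, -1.0]]
force: [-0.9, -0.4, 3.1]
opening: 0.007
grasp_force: 1.7
```

```bash
python3 steer.py '0 0 0.0005 0 0 0 0;0 0 0.001 0 0 0 0'; python3 steer.py '0 0 0.0005 0 0 0 0;0 0 0.001 0 0 0 0;0 0 0.001 0 0 0 0'
```

```text
time_s: 4.95
position: [0.5682, 0.027, 0.1303]
tcp_rot: [[0.994, -0.107, 0.0], [-0.107, -0.994, -0.0], [0.0, 0.0, -1.0]]
force: [-1.6, 0.5, 8.4]
opening: 0.008
grasp_force: 4.0
time_s: 5.25
position: [0.5682, 0.027, 0.13]
tcp_rot: [[0.994, -0.107, 0.0], [-0.107, -0.994, -0.0], [0.0, 0.0, -1.0]]
force: [-3.1, 0.2, 10.2]
opening: 0.004
grasp_force: 5.0
```

```bash
python3 steer.py '0 0 -0.03 0 0 0 0;0 0 -0.08 0 0 0 0;0 0 -0.08 0 0 -90 0;0 0 -0.08 0 0 -90 0;0 0 -0.08 0 0 -90 0;0 0 -0.08 0 0 -90 0;0 0 -0.08 0 0 -90 0;0 0 -0.08 0 0 -90 0;0 0 -0.08 0 0 -90 0;0 0 -0.08 0 0 -90 0;0 0 -0.08 0 0 -90 0;0 0 -0.08 0 0 -90 0;0 0 -0.08 0 0 -90 0'; python3 steer.py '0 0 0 0 0 -90 0.75;0 0 0 0 0 -90 0.75;0 0 0 0 0 -90 0.75;0 0 0 0 0 -90 0.75;0 0 0 0 0 -90 0.75;0 0 0 0 0 -90 0.75;0 0 0 0 0 -90 0.75;0 0 0 0 0 -90 0.75;0 0 0 0 0 -90 0.75;0 0 0 0 0 -90 0.75;0 0 0 0 0 -90 0.75;0 0 0 0 0 -90 0.75;0 0 0 0 0 -90 0.75'
python3 - <<'E'
from h import *
c=wrist();cv2.imwrite("pics/w3.png",c["color"][:,:,::-1]);np.savez("w3.npz",**{k:np.array(v) for k,v in c.items()})
E
```

```text
time_s: 6.55
position: [0.5683, 0.0269, 0.2083]
tcp_rot: [[0.103, 0.995, 0.0], [0.995, -0.103, -0.0], [0.0, 0.0, -1.0]]
force: [-0.3, 0.4, -0.5]
opening: 0.004
grasp_force: 0.0
time_s: 7.85
position: [0.5682, 0.0269, 0.2084]
tcp_rot: [[-0.994, 0.108, 0.0], [0.108, 0.994, 0.0], [-0.0, 0.0, -1.0]]
force: [0.8, 0.6, 0.4]
opening: 0.752
grasp_force: 0.0
```

View pics/w3.png

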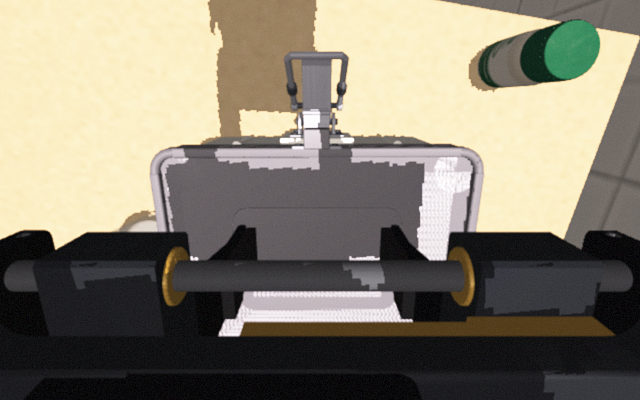

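The bail's crossbar runs from (288,55) to (347,55). The lever is below it, the keeper is near (316,128), and the lid's front edge is at row 150. I'll take a second view for triangulation.

```bash
python3 steer.py '0.025 0 -0.03 0 0 0 0.75;0.05 0 -0.05 0 0 0 0.75;0.05 0 -0.05 0 0 0 0.75'
python3 - <<'E'
from h import *
c=wrist();np.savez("w4.npz",**{k:np.array(v) for k,v in c.items()})
a=np.load("w3.npz")["color"][40:165,250:384];b=c["color"][60:260,250:384]
a=cv2.resize(a,None,fx=2.9,fy=2.9,interpolation=2);b=cv2.resize(b,None,fx=2.9,fy=2.9,interpolation=2)
o=np.zeros((600,800,3),np.uint8);o[:a.shape[0],:a.shape[1]]=a;o[:b.shape[0],400:400+b.shape[1]]=b
cv2.imwrite("pics/z4.png",o[:,:,::-1])
E
```

```text
time_s: 8.2
position: [0.5171, 0.0328, 0.2608]
tcp_rot: [[-0.994, 0.107, 0.002], [0.107, 0.994, -0.0], [-0.002, -0.0, -1.0]]
force: [0.5, 0.1, 0.2]
opening: 0.749
grasp_force: 0.0
```

View pics/z4.png

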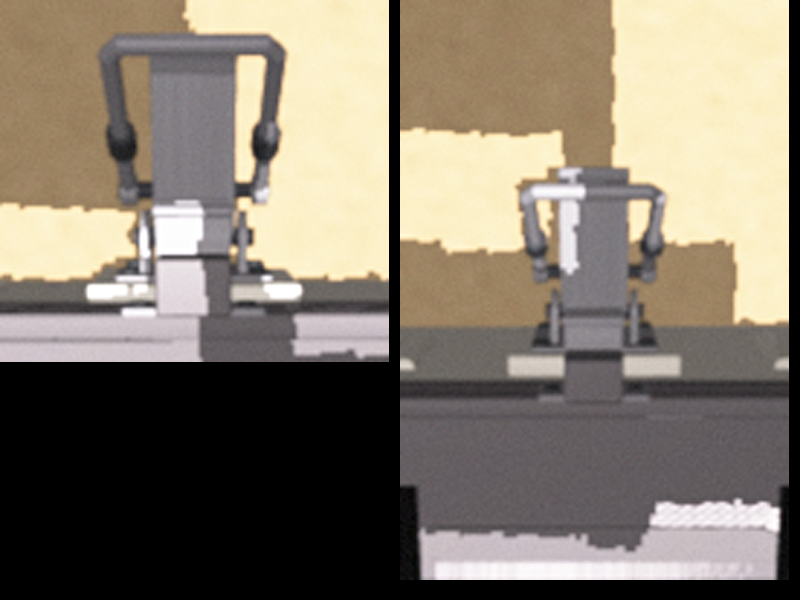

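Run:
```python
from h import *
a=dict(np.load("w3.npz"));b=dict(np.load("w4.npz"))
A=lambda x,y:(x/2.9+250,y/2.9+40)
B=lambda x,y:((x-400)/2.9+250,y/2.9+60)
yaw=np.radians(-6.2);X=np.array([np.cos(yaw),np.sin(yaw),0]);Y=np.array([-X[1],X[0],0]);O=np.array([.6246,.0199,0])
def show(n,pa,pb):
    p,e=tri(ray(a,*A(*pa)),ray(b,*B(*pb)));d=p-O;print(n,p.round(4),"tub",(d@X).round(4),(d@Y).round(4),p[2].round(4),np.round(e,4))
show("bar",(193,46),(593.5,191))
show("barL",(112,46),(530,191));show("barR",(274,46),(657,191))
show("bailpivot",(193,190),(593.5,271))
show("keeper front top edge",(194,257),(594,352))
show("keeper back edge",(194,315),(594,400))
show("strikeL",(88,291),(508,365));show("strikeR",(300,291),(681,365))
```

```text
bar [0.4663 0.0376 0.125 ] tub -0.1593 0.0005 0.125 [0. 0.]
barL [0.4642 0.0185 0.1251] tub -0.1593 -0.0187 0.1251 [0. 0.]
barR [0.4684 0.0567 0.1248] tub -0.1592 0.0197 0.1248 [0. 0.]
bailpivot [0.5    0.0336 0.0645] tub -0.1253 0.0002 0.0645 [0. 0.]
keeper front top edge [0.5148 0.0325 0.1311] tub -0.1105 0.0006 0.1311 [0. 0.]
keeper back edge [0.5277 0.0311 0.1399] tub -0.0976 0.0006 0.1399 [0. 0.]
strikeL [0.5231 0.0019 0.1025] tub -0.0989 -0.0289 0.1025 [0.0001 0.0001]
strikeR [0.5297 0.0605 0.1017] tub -0.0988 0.0301 0.1017 [0.0003 0.0003]
```

Run:
```python
from h import *
a=dict(np.load("w3.npz"));b=dict(np.load("w4.npz"))
A=lambda x,y:(x/2.9+250,y/2.9+40)
B=lambda x,y:((x-400)/2.9+250,y/2.9+60)
yaw=np.radians(-6.2);X=np.array([np.cos(yaw),np.sin(yaw),0]);Y=np.array([-X[1],X[0],0]);O=np.array([.6246,.0199,0])
for n,p,z in [("lip w4",(593.5,350),.137),("edge w4",(593.5,400),.137),("bar w4",(593.5,191),.125),("bar w4",(593.5,191),.13),("plate tip",(594,172),.1)]:
    q=onz(b,*B(*p),z)-O;print(n,q@X,q@Y)
for n,p,z in [("lip w3",(193.5,257),.137),("edge w3",(193.5,315),.137),("bar",(193,46),.125),("bar",(193,46),.13)]:
    q=onz(a,*A(*p),z)-O;print(n,q@X,q@Y)
```

```text
lip w4 -0.11258213289917979 0.0004747796461077921
edge w4 -0.09669937664846401 0.00045493488161691027
bar w4 -0.15926157237131136 0.0004831023429746305
bar w4 -0.15964156803611376 0.0005044109171689175
plate tip -0.16347068044067564 0.0005477171540417929
lip w3 -0.11099279022891209 0.0005386887478440721
edge w3 -0.09715204207605685 0.0005057183749956687
bar -0.15925385554128946 0.0004858794131460849
bar -0.15866019688769598 0.0005074281524458518
```

```bash
python3 steer.py '0.049 -0.0005 0 0 0 0 0.75;0.049 -0.0005 0.04 0 0 0 0.75;0.049 -0.0005 0.08 0 0 0 0.75;0.049 -0.0005 0.11 0 0 0 0.75;0.049 -0.0005 0.13 0 0 0 0.75;0.049 -0.0005 0.145 0 0 0 0.75;0.049 -0.0005 0.157 0 0 0 0.75;0.049 -0.0005 0.157 0 0 0 0.75'
python3 - <<'E'
from h import *
c=wrist();d=bot.capture("side")
a=c["color"][100:380,160:480];b=cv2.resize(d["color"][140:220,245:345],None,fx=4,fy=4,interpolation=2)
o=np.zeros((600,720,3),np.uint8);o[:280,:320]=a;o[:320,320:720]=b
cv2.imwrite("pics/z5.png",o[:,:,::-1])
E
```

```text
time_s: 9.05
position: [0.4693, 0.037, 0.0993]
tcp_rot: [[-0.994, 0.108, -0.004], [0.108, 0.994, 0.001], [0.004, 0.0, -1.0]]
force: [-0.1, 1.2, -0.6]
opening: 0.747
grasp_force: 0.0
```

View pics/z5.png

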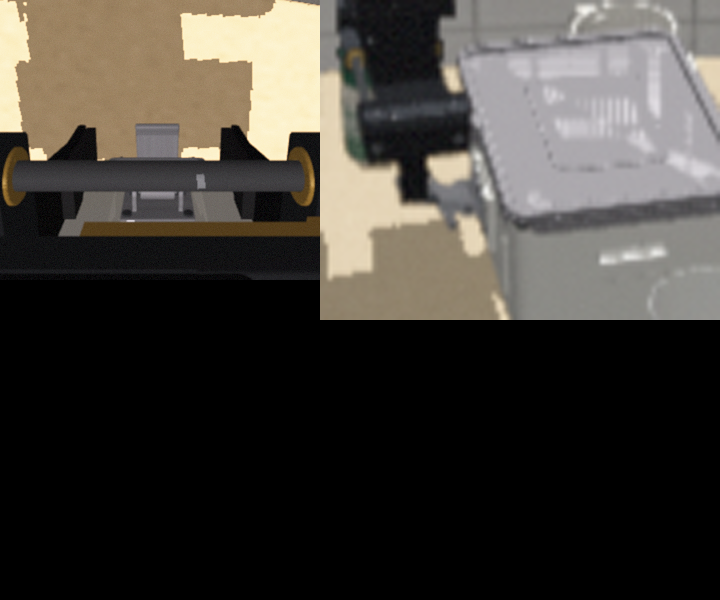

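The bar lies between the fingers, showing just above the guide rod at about row 259, and both pads straddle the side wires. I'll close the gripper.

```bash
python3 steer.py '0 0 0 0 0 0 0.4;0 0 0 0 0 0 0.4;0 0 0 0 0 0 0.4;0 0 0 0 0 0 0.4;0 0 0 0 0 0 0.4'
```

```text
time_s: 9.65
position: [0.4699, 0.0366, 0.102]
tcp_rot: [[-0.994, 0.106, 0.001], [0.106, 0.994, -0.001], [-0.001, -0.001, -1.0]]
force: [-1.6, -2.1, 2.5]
opening: 0.499
grasp_force: 30.0
```

```bash
python3 steer.py '-0.004 0 -0.01 0 0 0 0.4;-0.01 0 -0.018 0 0 0 0.4;-0.018 0 -0.024 0 0 0 0.4;-0.026 0 -0.027 0 0 0 0.4;-0.034 0 -0.028 0 0 0 0.4;-0.040 0 -0.028 0 0 0 0.4;-0.044 0 -0.028 0 0 0 0.4;-0.044 0 -0.028 0 0 0 0.4'
python3 - <<'E'
from h import *
c=wrist();np.savez("w6.npz",**{k:np.array(v) for k,v in c.items()})
d=bot.capture("side");e=bot.capture("scene");np.savez("s6.npz",**{k:np.array(v) for k,v in d.items()});np.savez("e6.npz",**{k:np.array(v) for k,v in e.items()})
a=cv2.resize(c["color"][190:300,240:400],None,fx=4,fy=4,interpolation=2);b=cv2.resize(d["color"][160:200,255:305],None,fx=4,fy=4,interpolation=2)
f=cv2.resize(e["color"][210:260,255:335],None,fx=3,fy=3,interpolation=2)
o=np.zeros((600,800,3),np.uint8);o[:440,:640]=a;o[440:600,:200]=b;o[440:590,220:460]=f
cv2.imwrite("pics/z6.png",o[:,:,::-1])
E
```

```text
time_s: 10.45
position: [0.5129, 0.0322, 0.1291]
tcp_rot: [[-0.994, 0.106, -0.003], [0.106, 0.994, -0.0], [0.003, -0.0, -1.0]]
force: [-4.6, -2.3, -5.0]
opening: 0.504
grasp_force: 30.0
```

View pics/z6.png

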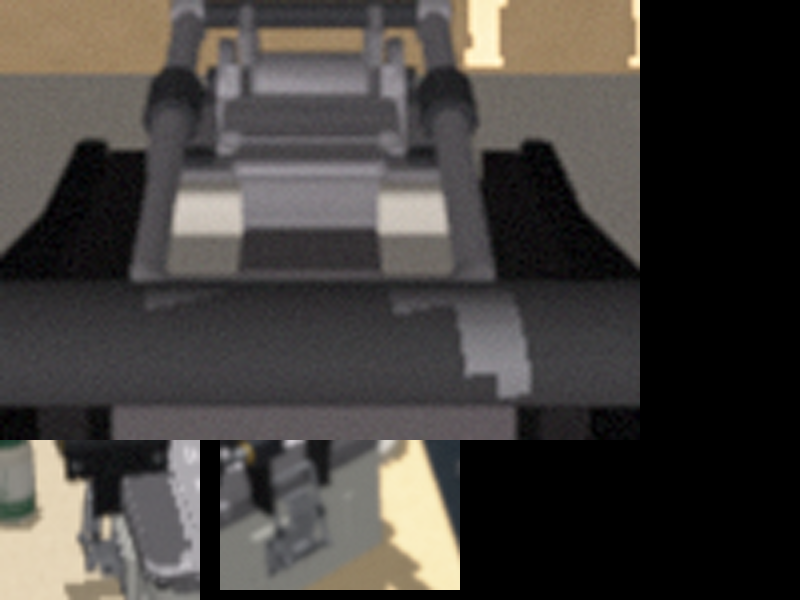

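The wrist view shows the bar between the wires at about row 262, partly behind the gripper rod. The keeper lip's upper edge is at row 247, so the bar is roughly above the trough. I'll lower it by feel.

```bash
python3 steer.py '-0.001 0 0.002 0 0 0 0.4;-0.001 0 0.004 0 0 0 0.4;-0.001 0 0.006 0 0 0 0.4;-0.001 0 0.008 0 0 0 0.4'; python3 steer.py '0 0 0.001 0 0 0 0.4;0 0 0.002 0 0 0 0.4';python3 steer.py '0 0 0.001 0 0 0 0.4;0 0 0.001 0 0 0 0.4'
python3 - <<'E'
from h import *
c=wrist();np.savez("w7.npz",**{k:np.array(v) for k,v in c.items()})
E
```

```text
time_s: 11.0
position: [0.5159, 0.0318, 0.1234]
tcp_rot: [[-0.994, 0.106, 0.003], [0.106, 0.994, -0.001], [-0.003, -0.001, -1.0]]
force: [-5.5, -2.4, 16.3]
opening: 0.507
grasp_force: 30.7
time_s: 11.2
position: [0.5159, 0.0319, 0.1224]
tcp_rot: [[-0.994, 0.106, 0.003], [0.106, 0.994, -0.001], [-0.003, -0.0, -1.0]]
force: [-7.5, -2.7, 21.2]
opening: 0.498
grasp_force: 31.6
time_s: 11.4
position: [0.516, 0.0318, 0.1218]
tcp_rot: [[-0.994, 0.106, 0.004], [0.106, 0.994, -0.001], [-0.004, -0.001, -1.0]]
force: [-7.6, -2.5, 19.4]
opening: 0.501
grasp_force: 32.6
```

```bash
python3 steer.py '0 0 -0.002 0 0 0 0.4;0 0 -0.002 0 0 0 0.4'
python3 - <<'E'
from h import *
for f in("w6.npz","w7.npz"):
    c=np.load(f)["color"].astype(int).sum(2)//3
    print(f,"mid",[int(x) for x in c[225:300,305:330].mean(1)])
    print("side col",[int(x) for x in c[225:300,284:300].mean(1)])
E
```

```text
time_s: 11.65
position: [0.5159, 0.0318, 0.1228]
tcp_rot: [[-0.994, 0.106, 0.003], [0.106, 0.994, -0.001], [-0.003, -0.001, -1.0]]
force: [-4.9, -3.2, 11.7]
opening: 0.501
grasp_force: 32.6
w6.npz mid [96, 77, 70, 68, 73, 98, 126, 146, 138, 117, 121, 130, 131, 131, 132, 131, 128, 127, 124, 127, 129, 109, 71, 50, 50, 50, 51, 50, 50, 49, 50, 50, 63, 77, 69, 47, 34, 37, 39, 42, 45, 47, 49, 51, 52, 53, 56, 57, 59, 59, 60, 61, 62, 63, 64, 65, 66, 65, 65, 64, 63, 63, 61, 60, 57, 56, 69, 87, 92, 91, 92, 91, 92, 92, 91]
side col [86, 77, 69, 59, 55, 62, 71, 89, 109, 111, 104, 103, 121, 157, 182, 194, 197, 196, 194, 193, 191, 190, 183, 153, 115, 102, 103, 103, 102, 102, 102, 103, 102, 88, 69, 46, 36, 43, 49, 49, 48, 47, 49, 51, 52, 54, 54, 56, 58, 59, 60, 61, 61, 64, 64, 64, 65, 66, 64, 64, 64, 61, 62, 60, 59, 55, 69, 85, 92, 92, 91, 92, 92, 92, 92]
w7.npz mid [70, 68, 74, 98, 123, 144, 139, 119, 122, 129, 131, 132, 132, 131, 130, 128, 126, 126, 127, 129, 99, 61, 50, 50, 49, 50, 50, 50, 50, 50, 49, 62, 78, 91, 85, 57, 35, 37, 39, 42, 45, 47, 50, 50, 52, 54, 55, 57, 58, 59, 60, 61, 62, 63, 63, 64, 65, 65, 65, 64, 63, 63, 61, 60, 58, 56, 69, 87, 91, 92, 92, 92, 92, 91, 92]
side col [79, 71, 62, 61, 66, 73, 81, 101, 120, 112, 102, 106, 134, 167, 188, 195, 197, 195, 193, 192, 189, 188, 179, 145, 108, 101, 101, 102, 101, 102, 99, 100, 93, 69, 51, 39, 34, 37, 40, 41, 45, 47, 49, 51, 52, 52, 55, 56, 58, 59, 60, 61, 62, 63, 64, 64, 65, 65, 65, 64, 63, 63, 60, 60, 58, 56, 70, 87, 92, 92, 91, 92, 91, 91, 92]
```

```bash
python3 steer.py '0 0 -0.004 0 0 0 0.4;0 0 -0.006 0 0 0 0.4;0.0025 0 -0.006 0 0 0 0.4;0.0025 0 -0.006 0 0 0 0.4'
python3 - <<'E'
from h import *
c=wrist();d=bot.capture("side")
w=np.load("w7.npz")["color"]
# brightness-stretched for the last look
f=lambda im,s:cv2.resize(np.clip(im.astype(float)*1.7,0,255).astype(np.uint8),None,fx=s,fy=s,interpolation=2)
a=f(c["color"][195:265,260:375],5);b=f(w[195:265,260:375],4)
o=np.zeros((600,800,3),np.uint8);o[:350,:575]=a;b=f(w[215:265,260:375],5);o[350:600,:575]=b
e=f(d["color"][165:205,255:310],4);o[:160,580:800]=e
cv2.imwrite("pics/z8.png",o[:,:,::-1])
E
```

```text
time_s: 12.05
position: [0.5139, 0.032, 0.1271]
tcp_rot: [[-0.994, 0.107, 0.004], [0.107, 0.994, -0.001], [-0.004, -0.0, -1.0]]
force: [-0.8, -3.9, 0.5]
opening: 0.5
grasp_force: 30.0
```

View pics/z8.png

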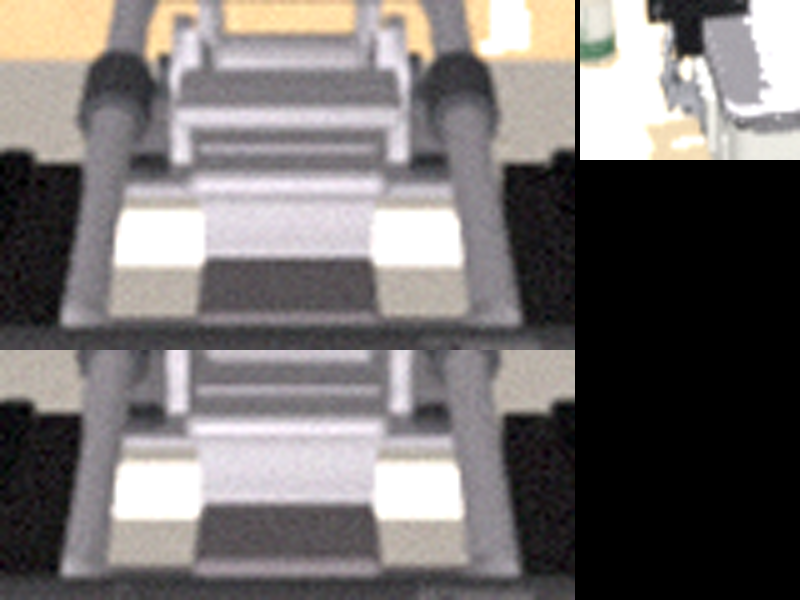

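The view shows the wires and a dark 18 mm wide keeper block ending at about row 258, with the bar hidden behind the rod. It is unclear which edge is the lip, so I'll triangulate the lid's front border numerically from the two clear views.

Run:
```python
from h import *
for f,r0,r1 in(("w3.npz",125,170),("w4.npz",165,215)):
    c=np.load(f)["color"].astype(int).sum(2)//3
    for n,(a,b) in dict(L=(225,250),KL=(270,280),mid=(308,318),mid2=(322,327)).items():print(f,r0,n,*[int(x) for x in c[r0:r1,a:b].mean(1)])
```

```text
w3.npz 125 L 167 168 168 168 168 166 165 164 164 165 152 121 111 108 106 106 116 128 133 100 64 65 70 133 181 200 204 201 199 197 195 175 160 186 203 198 176 141 115 107 104 104 103 103 102
w3.npz 125 KL 231 231 232 231 231 230 230 230 230 231 209 150 109 104 108 108 108 106 96 73 60 63 71 137 186 201 203 201 198 196 194 173 158 184 202 203 202 202 202 201 202 201 202 172 121
w3.npz 125 mid 252 254 223 79 134 213 231 228 227 226 225 224 224 223 223 223 222 221 220 218 218 218 216 181 179 201 203 201 198 196 193 183 189 199 202 202 201 202 203 202 202 202 186 168 140
w3.npz 125 mid2 145 148 102 51 72 99 107 105 105 104 104 102 103 103 104 104 102 103 101 103 102 102 102 89 89 99 99 99 98 95 94 89 93 98 98 96 97 97 97 97 97 97 96 97 98
w4.npz 165 L 128 128 128 128 128 127 127 121 114 111 110 109 109 107 105 104 104 103 105 109 113 114 109 104 104 102 74 51 56 56 51 53 76 98 104 102 99 97 89 94 99 99 99 99 99 99 99 98 98 98
w4.npz 165 KL 129 131 129 129 127 126 125 117 106 103 104 103 104 103 103 103 104 104 104 104 103 104 104 104 104 96 70 51 56 55 51 54 76 97 103 101 98 95 88 91 98 97 98 98 97 98 98 98 98 97
w4.npz 165 mid 122 101 85 87 108 136 132 131 139 142 142 141 139 137 137 106 61 50 50 76 97 103 103 102 101 100 101 99 100 99 99 99 97 86 90 99 98 94 87 90 95 96 97 96 95 96 96 95 95 97
w4.npz 165 mid2 117 97 85 88 108 133 128 125 132 135 135 133 132 130 131 107 67 52 59 81 100 104 103 101 99 97 94 93 94 95 92 95 97 86 90 98 98 95 87 90 95 96 96 95 97 96 96 94 96 94
```

Run:
```python
from h import *
C={k:dict(np.load(k+".npz")) for k in("w3","w4","w6")}
yaw=np.radians(-6.2);X=np.array([np.cos(yaw),np.sin(yaw),0]);O=np.array([.6246,.0199,0])
def m(n,**r):
    A=0;B=0
    for k,v in r.items():
        o,d=ray(C[k],316.6,v);P=np.eye(3)-np.outer(d,d);A=A+P;B=B+P@o
    p=np.linalg.solve(A,B);print(n,"tubx %.4f z %.4f"%((p-O)@X,p[2]),{k:round(proj(C[k],p)[1]-v,2) for k,v in r.items()})
m("lid edge",w3=147.7,w4=197)
m("border inner",w3=157,w4=203)
m("plateau front",w3=129.3,w4=183.8,w6=257.2)
m("dark start",w3=127.2,w4=180.4,w6=246.5)
for k,r in(("w3",(85,130)),("w4",(140,185)),("w6",(205,262))):
    c=C[k]["color"].astype(int).sum(2)//3;print(k,r[0],*[int(x) for x in c[r[0]:r[1],309:315].mean(1)])
```

```text
lid edge tubx -0.0980 z 0.1385 {'w3': np.float64(0.0), 'w4': np.float64(-0.0)}
border inner tubx -0.0904 z 0.1321 {'w3': np.float64(0.0), 'w4': np.float64(-0.0)}
plateau front tubx -0.1109 z 0.1415 {'w3': np.float64(0.01), 'w4': np.float64(-0.01), 'w6': np.float64(0.01)}
dark start tubx -0.1113 z 0.1301 {'w3': np.float64(0.13), 'w4': np.float64(-0.18), 'w6': np.float64(0.14)}
w3 85 129 129 129 128 129 129 127 128 126 127 128 127 127 127 126 127 127 127 125 128 125 127 125 126 191 192 217 252 246 221 247 253 253 253 253 253 253 253 252 252 253 255 229 80 134
w4 140 149 157 155 157 156 156 156 155 157 156 169 174 160 138 130 125 124 125 124 125 126 125 127 125 127 121 101 86 87 109 137 133 132 141 143 141 141 140 138 137 106 61 50 50 76
w6 205 98 106 115 124 135 146 148 144 111 84 78 72 74 77 79 77 74 75 71 96 96 78 69 68 75 98 125 148 138 118 120 129 132 133 133 132 129 127 125 128 129 110 70 49 50 50 50 50 50 48 50 51 63 77 70 48 34
```

The numbers settle it: the lid edge is at z 0.1385, and the dark face is the trough's back wall, from z 0.130 to 0.1415. The trough therefore lies about 5 mm further out, so I'll go there.

```bash
python3 steer.py '0.003 0 0 0 0 0 0.4;0.005 0 0 0 0 0 0.4;0.005 0 0.001 0 0 0 0.4;0.005 0 0.002 0 0 0 0.4;0.005 0 0.003 0 0 0 0.4;0.005 0 0.004 0 0 0 0.4'; python3 steer.py '0 0 0.001 0 0 0 0.4;0 0 0.001 0 0 0 0.4'
```

```text
time_s: 12.75
position: [0.5101, 0.0325, 0.1238]
tcp_rot: [[-0.994, 0.107, 0.007], [0.107, 0.994, -0.001], [-0.007, -0.0, -1.0]]
force: [2.2, -4.6, 4.2]
opening: 0.5
grasp_force: 30.0
time_s: 12.95
position: [0.5099, 0.0325, 0.1226]
tcp_rot: [[-0.994, 0.107, 0.007], [0.107, 0.994, -0.001], [-0.007, -0.0, -1.0]]
force: [2.4, -5.0, 3.3]
opening: 0.504
grasp_force: 30.0
```

```bash
python3 steer.py '0.001 0 0.001 0 0 0 0.4;0.001 0 0.002 0 0 0 0.4'; python3 steer.py '0 0 0.001 0 0 0 0.4;0 0 0.001 0 0 0 0.4'
```

```text
time_s: 13.15
position: [0.5095, 0.0325, 0.1209]
tcp_rot: [[-0.994, 0.107, 0.008], [0.107, 0.994, -0.001], [-0.008, -0.0, -1.0]]
force: [2.6, -3.8, 4.0]
opening: 0.496
grasp_force: 30.0
time_s: 13.35
position: [0.5095, 0.0325, 0.1199]
tcp_rot: [[-0.994, 0.107, 0.008], [0.107, 0.994, -0.001], [-0.008, -0.0, -1.0]]
force: [3.4, -5.6, 3.3]
opening: 0.5
grasp_force: 30.0
```

```bash
python3 steer.py '0 0 0.001 0 0 0 0.4;0 0 0.001 0 0 0 0.4'
```

```text
time_s: 13.55
position: [0.5097, 0.0325, 0.1189]
tcp_rot: [[-0.994, 0.107, 0.009], [0.107, 0.994, -0.001], [-0.009, -0.0, -1.0]]
force: [3.5, -4.2, 3.4]
opening: 0.502
grasp_force: 30.0
```

```bash
python3 steer.py '0 0 0.001 0 0 0 0.4;0 0 0.001 0 0 0 0.4'
```

```text
time_s: 13.75
position: [0.5098, 0.0325, 0.118]
tcp_rot: [[-0.994, 0.107, 0.009], [0.107, 0.994, -0.001], [-0.009, -0.0, -1.0]]
force: [3.1, -4.0, 4.7]
opening: 0.5
grasp_force: 30.0
```

```bash
python3 steer.py '0 0 0.001 0 0 0 0.4;0 0 0.001 0 0 0 0.4'
```

```text
time_s: 13.95
position: [0.51, 0.0324, 0.1171]
tcp_rot: [[-0.994, 0.107, 0.009], [0.107, 0.994, -0.001], [-0.009, -0.0, -1.0]]
force: [2.6, -4.8, 4.3]
opening: 0.504
grasp_force: 30.0
```

```bash
python3 steer.py '0 0 0.001 0 0 0 0.4;0 0 0.001 0 0 0 0.4'
```

```text
time_s: 14.15
position: [0.5102, 0.0324, 0.1161]
tcp_rot: [[-0.994, 0.107, 0.01], [0.107, 0.994, -0.001], [-0.01, -0.0, -1.0]]
force: [3.4, -3.9, 5.3]
opening: 0.502
grasp_force: 30.0
```

```bash
python3 steer.py '0 0 0.001 0 0 0 0.4;0 0 0.001 0 0 0 0.4'
```

```text
time_s: 14.35
position: [0.5104, 0.0324, 0.1152]
tcp_rot: [[-0.994, 0.107, 0.01], [0.107, 0.994, -0.001], [-0.01, -0.0, -1.0]]
force: [4.6, -4.7, 4.8]
opening: 0.5
grasp_force: 30.0
```

```bash
python3 steer.py '0 0 0.0005 0 0 0 0.4;0 0 0.0005 0 0 0 0.4'
```

```text
time_s: 14.55
position: [0.5105, 0.0324, 0.1148]
tcp_rot: [[-0.994, 0.107, 0.011], [0.107, 0.994, -0.002], [-0.011, -0.0, -1.0]]
force: [4.3, -3.8, 5.2]
opening: 0.501
grasp_force: 30.0
```

```bash
python3 steer.py '0 0 0.0005 0 0 0 0.4;0 0 0.0005 0 0 0 0.4'
```

```text
time_s: 14.75
position: [0.5107, 0.0324, 0.1144]
tcp_rot: [[-0.994, 0.107, 0.011], [0.107, 0.994, -0.002], [-0.011, -0.0, -1.0]]
force: [3.6, -4.4, 6.3]
opening: 0.498
grasp_force: 30.0
```

```bash
python3 steer.py '0 0 0.0005 0 0 0 0.4;0 0 0.0005 0 0 0 0.4'
```

```text
time_s: 14.95
position: [0.5109, 0.0323, 0.114]
tcp_rot: [[-0.994, 0.107, 0.011], [0.107, 0.994, -0.002], [-0.011, -0.0, -1.0]]
force: [3.6, -4.4, 5.8]
opening: 0.5
grasp_force: 30.0
```

```bash
python3 steer.py '0 0 0.0005 0 0 0 0.4;0 0 0.0005 0 0 0 0.4'
```

```text
time_s: 15.15
position: [0.511, 0.0323, 0.1136]
tcp_rot: [[-0.994, 0.107, 0.012], [0.107, 0.994, -0.002], [-0.012, -0.0, -1.0]]
force: [4.3, -5.2, 6.1]
opening: 0.499
grasp_force: 30.0
```

```bash
python3 steer.py '0 0 0.0005 0 0 0 0.4;0 0 0.0005 0 0 0 0.4'
```

```text
time_s: 15.35
position: [0.5112, 0.0323, 0.1131]
tcp_rot: [[-0.994, 0.107, 0.012], [0.107, 0.994, -0.002], [-0.012, -0.0, -1.0]]
force: [3.7, -4.6, 6.0]
opening: 0.5
grasp_force: 30.0
```

```bash
python3 steer.py '0 0 0.0005 0 0 0 0.4;0 0 0.0005 0 0 0 0.4'
```

```text
time_s: 15.55
position: [0.5113, 0.0323, 0.1127]
tcp_rot: [[-0.994, 0.107, 0.012], [0.107, 0.994, -0.002], [-0.012, -0.0, -1.0]]
force: [5.3, -4.4, 6.9]
opening: 0.504
grasp_force: 30.0
```

```bash
python3 steer.py '0 0 0.0005 0 0 0 0.4;0 0 0.0005 0 0 0 0.4'
```

```text
time_s: 15.75
position: [0.5113, 0.0323, 0.1123]
tcp_rot: [[-0.994, 0.107, 0.012], [0.107, 0.994, -0.002], [-0.012, -0.0, -1.0]]
force: [4.5, -4.7, 7.9]
opening: 0.499
grasp_force: 30.0
```

```bash
python3 steer.py '0 0 0.0005 0 0 0 0.4;0 0 0.0005 0 0 0 0.4'
```

```text
time_s: 15.95
position: [0.5113, 0.0323, 0.1118]
tcp_rot: [[-0.994, 0.107, 0.012], [0.107, 0.994, -0.002], [-0.012, -0.0, -1.0]]
force: [3.5, -4.0, 8.0]
opening: 0.501
grasp_force: 30.0
```

```bash
python3 steer.py '0 0 0.0005 0 0 0 0.4;0 0 0.0005 0 0 0 0.4'
```

```text
time_s: 16.15
position: [0.5114, 0.0323, 0.1114]
tcp_rot: [[-0.994, 0.107, 0.012], [0.107, 0.994, -0.002], [-0.013, -0.0, -1.0]]
force: [2.7, -3.7, 9.3]
opening: 0.502
grasp_force: 30.0
```

```bash
python3 steer.py '0 0 0.0005 0 0 0 0.4;0 0 0.0005 0 0 0 0.4'
```

```text
time_s: 16.35
position: [0.5114, 0.0323, 0.1112]
tcp_rot: [[-0.994, 0.107, 0.013], [0.107, 0.994, -0.002], [-0.013, -0.0, -1.0]]
force: [3.1, -4.1, 10.3]
opening: 0.506
grasp_force: 30.0
```

```bash
python3 steer.py '0 0 0.0005 0 0 0 0.4;0 0 0.0005 0 0 0 0.4'
```

```text
time_s: 16.55
position: [0.5115, 0.0323, 0.1109]
tcp_rot: [[-0.994, 0.107, 0.013], [0.107, 0.994, -0.002], [-0.013, -0.0, -1.0]]
force: [2.7, -4.0, 11.3]
opening: 0.501
grasp_force: 30.0
```

```bash
python3 steer.py '0.001 0 0 0 0 0 0.4;0.001 0 0 0 0 0 0.4'; python3 steer.py '0.001 0 0 0 0 0 0.4;0.001 0 0 0 0 0 0.4'
```

```text
time_s: 16.75
position: [0.5114, 0.0324, 0.1109]
tcp_rot: [[-0.994, 0.107, 0.015], [0.107, 0.994, -0.002], [-0.015, -0.0, -1.0]]
force: [4.6, -4.5, 9.4]
opening: 0.502
grasp_force: 30.0
time_s: 16.95
position: [0.5112, 0.0324, 0.1109]
tcp_rot: [[-0.994, 0.107, 0.017], [0.107, 0.994, -0.002], [-0.017, -0.0, -1.0]]
force: [5.8, -3.9, 8.5]
opening: 0.505
grasp_force: 30.0
```

```bash
python3 steer.py '-0.002 0 0 0 0 0 0.4;-0.003 0 0 0 0 0 0.4'; python3 steer.py '-0.001 0 0 0 0 0 0.4;-0.002 0 0 0 0 0 0.4'
```

```text
time_s: 17.15
position: [0.5114, 0.0324, 0.1108]
tcp_rot: [[-0.994, 0.107, 0.01], [0.107, 0.994, -0.001], [-0.01, -0.0, -1.0]]
force: [0.8, -3.9, 12.9]
opening: 0.502
grasp_force: 30.0
time_s: 17.35
position: [0.5116, 0.0323, 0.1105]
tcp_rot: [[-0.994, 0.107, 0.006], [0.107, 0.994, -0.001], [-0.007, -0.0, -1.0]]
force: [-1.6, -5.0, 14.4]
opening: 0.5
grasp_force: 30.0
```

```bash
python3 steer.py '0 0 -0.001 0 0 0 0.4;0 0 -0.001 0 0 0 0.4'; python3 steer.py '-0.001 0 0 0 0 0 0.4;-0.001 0 0 0 0 0 0.4'
```

```text
time_s: 17.55
position: [0.5115, 0.0323, 0.1106]
tcp_rot: [[-0.994, 0.107, 0.006], [0.107, 0.994, -0.001], [-0.006, -0.0, -1.0]]
force: [0.1, -5.6, 9.4]
opening: 0.505
grasp_force: 30.0
time_s: 17.75
position: [0.5116, 0.0323, 0.1106]
tcp_rot: [[-0.994, 0.107, 0.004], [0.107, 0.994, -0.001], [-0.004, -0.0, -1.0]]
force: [-0.6, -4.1, 10.6]
opening: 0.502
grasp_force: 30.0
```

```bash
python3 steer.py '0 0 0 0 0 0 0.75;0 0 0 0 0 0 0.75;0 0 0 0 0 0 0.75;0 0 -0.03 0 0 0 0.75;0 0 -0.07 0 0 0 0.75;-0.03 0 -0.098 0 0 0 0.75;-0.057 0 -0.098 0 0 0 0.75;-0.057 0 -0.098 0 0 0 0.75'
python3 - <<'E'
from h import *
c=wrist();np.savez("w9.npz",**{k:np.array(v) for k,v in c.items()})
yaw=np.radians(-6.2);X=np.array([np.cos(yaw),np.sin(yaw),0]);Y=np.array([-X[1],X[0],0]);O=np.array([.6246,.0199,0])
g=c["color"].astype(int).sum(2)//3
r=lambda x,y,z:[round(v,1) for v in proj(c,O+x*X+y*Y+[0,0,z])]
print("pred bar",r(-.1155,0,.1325),"L",r(-.1155,-.015,.1325),r(-.1155,.015,.1325),"wall",r(-.111,0,.1415),"lid",r(-.098,0,.1385))
for y in(-.0155,-.013,0,.013,.0155):
    u=int(round(r(-.1155,y,.1325)[0]));print(y,u,"rows95-150",*[int(x) for x in g[95:150,u-1:u+2].mean(1)])
E
```

```text
time_s: 18.55
position: [0.5706, 0.0265, 0.2081]
tcp_rot: [[-0.994, 0.107, 0.006], [0.107, 0.994, 0.0], [-0.006, 0.001, -1.0]]
force: [0.0, 0.2, -0.2]
opening: 0.754
grasp_force: 0.0
pred bar [np.float64(316.3), np.float64(117.5)] L [np.float64(294.8), np.float64(117.5)] [np.float64(337.8), np.float64(117.5)] wall [np.float64(316.3), np.float64(125.1)] lid [np.float64(316.3), np.float64(143.8)]
-0.0155 294 rows95-150 130 129 127 113 104 109 109 88 66 45 37 47 69 95 105 99 97 94 100 115 119 129 187 230 250 251 238 209 186 168 127 97 91 69 92 117 201 243 209 238 244 229 218 206 177 115 87 208 252 246 217 203 202 200 198
-0.013 298 rows95-150 130 130 131 127 120 110 83 65 73 66 54 63 85 96 108 131 143 150 166 162 155 160 190 229 250 250 238 210 186 186 182 178 175 156 137 114 195 244 208 237 255 255 251 211 145 97 100 209 252 245 219 201 202 200 198
0 316 rows95-150 151 148 150 151 148 148 147 149 149 177 197 206 235 247 234 233 251 254 253 251 251 227 183 227 252 252 239 209 142 74 154 220 231 228 228 227 226 226 224 224 224 221 222 221 220 219 219 218 216 176 177 202 204 201 199
0.013 335 rows95-150 232 231 231 228 226 207 136 65 65 60 55 113 195 189 162 161 164 175 180 155 115 101 107 123 141 142 124 106 129 177 166 123 111 108 103 81 102 126 110 144 191 203 205 203 140 56 58 102 134 126 105 95 97 97 98
0.0155 339 rows95-150 230 232 232 209 184 199 186 131 79 50 42 50 57 63 67 69 67 69 80 134 196 177 122 122 139 139 123 112 151 215 213 152 100 68 75 90 129 154 123 146 193 202 203 201 164 94 64 105 132 125 102 97 97 97 95
```

The profile shows the bar as a bright band centred at row 120, about 7 px (5 mm) thick, in front of the trough's back wall with a gap at row 124. It is seated in the keeper. Next is the lever: hover over it with closed fingers, tilted 20°.

```bash
python3 steer.py '0.045 0 0 0 0 0 0;0.092 0 0 0 0 0 0;0.092 0 0.03 0 -20 0 0;0.092 0 0.06 0 -20 0 0;0.092 0 0.09 0 -20 0 0;0.092 0 0.103 0 -20 0 0;0.092 0 0.103 0 -20 0 0;0.092 0 0.103 0 -20 0 0'
python3 - <<'E'
from h import *
yaw=np.radians(-6.2);X=np.array([np.cos(yaw),np.sin(yaw),0]);Y=np.array([-X[1],X[0],0]);O=np.array([.6246,.0199,0])
s=bot.read_state();d=s["position"]-O;print("tub",d@X,d@Y,d[2],s["force"])
c=dict(np.load("w9.npz"));g=c["color"].astype(int).sum(2)//3
print("handle col",*[int(x) for x in g[20:112,318:324].mean(1)])
for x,z in((-.146,.077),(-.168,.08),(-.168,.072)):print(x,z,proj(c,O+x*X+[0,0,z]))
E
```

```text
time_s: 19.4
position: [0.4737, 0.037, 0.1033]
tcp_rot: [[-0.936, 0.107, 0.336], [0.101, 0.994, -0.035], [-0.338, 0.001, -0.941]]
force: [0.4, -0.3, -0.6]
opening: 0.103
grasp_force: 0.0
tub -0.15182830392991506 0.0006669962763018594 0.10333934657864863 [ 0.39796149 -0.33882085 -0.56529061]
handle col 230 230 230 230 229 229 229 230 230 230 230 230 230 231 231 232 231 231 231 230 229 229 229 229 229 230 231 191 121 118 117 115 114 110 111 115 117 113 116 129 147 153 152 153 152 152 150 152 152 150 150 151 151 148 150 149 151 148 149 149 150 148 147 149 148 148 149 147 148 147 146 148 147 147 146 146 147 146 146 146 146 145 144 146 147 140 136 172 191 172 160 177
-0.146 0.077 (np.float64(316.5652017911687), np.float64(76.13636048283402))
-0.168 0.08 (np.float64(316.5190842030122), np.float64(46.982546541464274))
-0.168 0.072 (np.float64(316.5577402761248), np.float64(48.40149163424175))
```

```bash
python3 steer.py '-0.0085 0 0.003 0 0 0 0;-0.0065 0 0.01 0 0 0 0;-0.004 0 0.015 0 0 0 0;-0.0024 0 0.0195 0 0 0 0;-0.0024 0 0.0195 0 0 0 0'; python3 steer.py '0.0003 0 0.001 0 0 0 0;0.0007 0 0.002 0 0 0 0;0.001 0 0.003 0 0 0 0;0.001 0 0.003 0 0 0 0'
```

```text
time_s: 19.9
position: [0.4852, 0.0354, 0.0868]
tcp_rot: [[-0.934, 0.107, 0.341], [0.1, 0.994, -0.037], [-0.343, 0.0, -0.939]]
force: [-0.9, 0.2, 0.2]
opening: 0.007
grasp_force: 0.0
time_s: 20.3
position: [0.4842, 0.0355, 0.0834]
tcp_rot: [[-0.934, 0.107, 0.34], [0.1, 0.994, -0.036], [-0.342, 0.0, -0.94]]
force: [0.5, 1.1, 1.1]
opening: 0.005
grasp_force: 0.0
```

```bash
python3 steer.py '0.0004 0 0.001 0 0 0 0;0.0007 0 0.002 0 0 0 0;0.001 0 0.003 0 0 0 0'; python3 steer.py '0.0004 0 0.001 0 0 0 0;0.0007 0 0.002 0 0 0 0'
```

```text
time_s: 20.6
position: [0.484, 0.0355, 0.0803]
tcp_rot: [[-0.934, 0.107, 0.34], [0.1, 0.994, -0.036], [-0.342, 0.0, -0.94]]
force: [-1.8, -0.5, 4.7]
opening: 0.003
grasp_force: 1.9
time_s: 20.8
position: [0.4839, 0.0355, 0.078]
tcp_rot: [[-0.935, 0.107, 0.34], [0.1, 0.994, -0.036], [-0.341, 0.0, -0.94]]
force: [-2.7, -0.5, 5.2]
opening: 0.008
grasp_force: 2.2
```

```bash
python3 steer.py '0.0013 0 0.0018 0 0 0 0;0.0026 0 0.0036 0 0 0 0;0.0038 0 0.0054 0 0 0 0'; python3 steer.py '0.0013 0 0.0018 0 0 0 0;0.0026 0 0.0036 0 0 0 0'
```

```text
time_s: 21.1
position: [0.4837, 0.0354, 0.0721]
tcp_rot: [[-0.933, 0.107, 0.342], [0.1, 0.994, -0.037], [-0.344, -0.001, -0.939]]
force: [1.3, 2.2, 5.0]
opening: 0.004
grasp_force: 2.5
time_s: 21.3
position: [0.4836, 0.0351, 0.0682]
tcp_rot: [[-0.933, 0.107, 0.344], [0.1, 0.994, -0.038], [-0.346, -0.001, -0.938]]
force: [1.8, 0.1, 5.5]
opening: 0.01
grasp_force: 2.4
```

```bash
python3 steer.py '0.0008 0 0.0018 0 -2.5 0 0;0.0015 0 0.0037 0 -5 0 0;0.0023 0 0.0055 0 -7.5 0 0'; python3 steer.py '0.0008 0 0.0018 0 -2.5 0 0;0.0008 0 0.0018 0 -2.5 0 0'
```

```text
time_s: 21.6
position: [0.5017, 0.0418, 0.0942]
tcp_rot: [[-0.905, 0.114, 0.41], [0.099, 0.993, -0.057], [-0.414, -0.011, -0.91]]
force: [-1.1, -2.8, -1.9]
opening: 0.003
grasp_force: 1.6
time_s: 21.8
position: [0.5042, 0.042, 0.103]
tcp_rot: [[-0.898, 0.11, 0.425], [0.094, 0.994, -0.059], [-0.429, -0.013, -0.903]]
force: [-8.5, -6.1, -1.7]
opening: 0.008
grasp_force: 6.3
```

Run:
```python
from h import *
s=bot.read_state();print(s["joint_positions"].round(2),s["qvel"].round(2),s["force"].round(1),s["moment"].round(2),s["position"])
```

```text
[  -7.91   30.36  124.2    71.83   -0.   -163.58] [-0.03  0.13 -0.13 -0.15  0.03 -0.02] [-8.5 -6.1 -1.7] [-0.75  1.4  -0.62] [0.50418465 0.04201755 0.10298285]
```

```bash
python3 steer.py '0.009 0 -0.005 0 0 0 0;0.018 0 -0.01 0 3 0 0'
python3 - <<'E'
from h import *
s=bot.read_state();print(s["joint_positions"].round(2))
E
```

```text
time_s: 22.0
position: [0.4882, 0.0425, 0.101]
tcp_rot: [[-0.908, 0.108, 0.406], [0.095, 0.994, -0.051], [-0.409, -0.008, -0.913]]
force: [-0.0, 0.1, -0.6]
opening: 0.009
grasp_force: 0.0
[  -8.43   29.97  125.61   59.03    0.57 -151.26]
```

```bash
python3 steer.py '0.006 0 -0.012 0 3 0 0;0.012 0 -0.03 0 6 0 0;0.013 0 -0.045 0 9 0 0;0.013 0 -0.05 0 9 0 0;0.013 0 -0.05 0 9 0 0'
python3 - <<'E'
from h import *
s=bot.read_state();print(s["joint_positions"].round(2))
c=wrist();np.savez("w10.npz",**{k:np.array(v) for k,v in c.items()})
yaw=np.radians(-6.2);X=np.array([np.cos(yaw),np.sin(yaw),0]);Y=np.array([-X[1],X[0],0]);O=np.array([.6246,.0199,0])
d=s["position"]-O;print("tub",d@X,d@Y,d[2])
E
```

```text
time_s: 22.5
position: [0.4558, 0.0455, 0.1417]
tcp_rot: [[-0.961, 0.107, 0.257], [0.1, 0.994, -0.039], [-0.259, -0.012, -0.966]]
force: [0.9, -0.3, 0.4]
opening: 0.005
grasp_force: 0.0
[ -8.26  22.17 121.02  -0.23  21.76 -92.  ]
tub -0.1705800245336637 0.007261047468722585 0.1417470743630476
```

```bash
python3 steer.py '-0.012 0 -0.045 0 7 0 0.75;-0.017 0 -0.064 0 15 0 0.75;-0.06 -0.0067 -0.052 0 15 0 0.75;-0.1 -0.0067 -0.04 0 15 0 0.75;-0.126 -0.0067 -0.0345 0 15 0 0.75;-0.126 -0.0067 -0.0345 0 15 0 0.75;-0.126 -0.0067 -0.0345 0 15 0 0.75'
python3 - <<'E'
from h import *
c=wrist();np.savez("w11.npz",**{k:np.array(v) for k,v in c.items()})
print(bot.read_state()["joint_positions"].round(1))
yaw=np.radians(-6.2);X=np.array([np.cos(yaw),np.sin(yaw),0]);Y=np.array([-X[1],X[0],0]);O=np.array([.6246,.0199,0])
g=c["color"].astype(int).sum(2)//3
r=lambda x,y,z:[round(v,1) for v in proj(c,O+x*X+y*Y+[0,0,z])]
print("pred bar",r(-.1138,0,.1315),"wall",r(-.111,0,.1415),"lid",r(-.098,0,.1385),"axis",r(-.112,0,.072))
for a in range(0,70,10):
    t=np.radians(a);print(a,"tip pred row",r(-.112-.056*np.cos(t),0,.072-.056*np.sin(t))[1])
u=int(r(-.1138,0,.13)[0]);v=int(r(-.1138,0,.1315)[1])
for du in(-21,0,5,20):print(du,"from row",v-15,*[int(x) for x in g[v-15:v+30,u+du-1:u+du+2].mean(1)])
print("from 0",*[int(x) for x in g[0:v,u+2:u+8].mean(1)])
E
```

```text
time_s: 23.25
position: [0.5664, 0.0282, 0.2059]
tcp_rot: [[-0.994, 0.108, -0.002], [0.108, 0.994, -0.006], [0.001, -0.006, -1.0]]
force: [-0.7, 0.5, 0.3]
opening: 0.558
grasp_force: 0.0
[ -8.2  26.9  91.6  -0.4  61.6 -91.8]
pred bar [np.float64(315.2), np.float64(127.2)] wall [np.float64(315.0), np.float64(132.5)] lid [np.float64(315.1), np.float64(151.2)] axis [np.float64(316.2), np.float64(124.0)]
0 tip pred row 55.1
10 tip pred row 57.6
20 tip pred row 62.0
30 tip pred row 67.9
40 tip pred row 75.0
50 tip pred row 83.1
60 tip pred row 91.8
-21 from row 112 89 101 104 118 159 190 195 196 229 251 251 239 211 179 208 230 233 233 196 116 99 96 77 81 104 145 240 227 199 253 255 255 246 209 201 146 81 67 122 239 253 234 201 203 199
0 from row 112 220 202 172 227 248 237 197 198 231 251 252 239 207 172 241 253 251 252 252 202 74 112 194 223 227 226 224 223 222 221 222 220 218 217 217 215 214 215 213 212 198 168 184 204 202
5 from row 112 171 193 205 238 250 238 185 147 217 253 252 239 209 209 248 253 251 253 250 179 69 117 193 224 225 225 224 223 222 221 221 221 220 219 216 217 216 215 214 212 198 167 185 203 201
20 from row 112 208 220 217 202 196 194 159 110 122 144 142 126 107 89 96 155 199 207 207 177 118 95 98 98 87 90 122 115 122 168 199 204 203 202 201 141 55 53 77 119 137 115 97 98 97
from 0 211 212 212 212 212 203 195 194 194 193 194 192 195 218 227 220 211 212 213 212 212 214 227 232 231 229 226 226 226 226 225 225 225 226 226 230 232 231 231 231 232 232 231 230 228 225 225 224 224 210 192 175 156 144 128 126 124 126 116 107 120 130 116 103 101 99 99 102 102 100 110 118 121 121 121 120 121 120 120 121 121 120 121 121 121 120 121 120 121 121 120 121 120 118 120 120 119 120 121 121 121 120 118 120 119 120 120 119 120 127 130 135 168 186 198 232 245 232 183 159 215 250 251 238 209 197 242
```

The bar is still behind the lip, with its centre at row 122 against the back wall at row 132, and the lever is slightly pressed. The 30° tilt ran into the wrist limit (j5 = 0), so I'll keep the tilt at 15° and push mainly with translations while watching j5.

```bash
python3 steer.py '0.045 -0.0015 0 0 0 0 0;0.085 -0.0015 0 0 -7 0 0;0.085 -0.0015 0.03 0 -15 0 0;0.085 -0.0015 0.06 0 -15 0 0;0.085 -0.0015 0.09 0 -15 0 0;0.085 -0.0015 0.106 0 -15 0 0;0.085 -0.0015 0.106 0 -15 0 0;0.085 -0.0015 0.106 0 -15 0 0'
cat > st.py <<'E'
from h import *
yaw=np.radians(-6.2);X=np.array([np.cos(yaw),np.sin(yaw),0]);Y=np.array([-X[1],X[0],0]);O=np.array([.6246,.0199,0])
s=bot.read_state();d=s["position"]-O;f=s["force"]
print("tub %.4f %.4f %.4f"%(d@X,d@Y,d[2]),"F out/in,y,z",(f@X).round(1),(f@Y).round(1),f[2].round(1),"j",s["joint_positions"].round(1),"tilt",np.degrees(np.arccos(-s["tcp_rot"][2,2])).round(1))
E
python3 st.py
```

```text
time_s: 24.1
position: [0.4816, 0.0355, 0.101]
tcp_rot: [[-0.96, 0.109, 0.257], [0.104, 0.994, -0.035], [-0.259, -0.007, -0.966]]
force: [0.1, -1.1, -0.4]
opening: 0.058
grasp_force: 0.0
tub -0.1438 0.0000 0.1010 F out/in,y,z 0.2 -1.1 -0.4 j [ -9.4  28.8 119.7   1.5  16.5 -94.5] tilt 15.0
```

```bash
python3 steer.py '0.002 0 0.008 0 0 0 0;0.004 0 0.016 0 0 0 0;0.0055 0 0.021 0 0 0 0;0.0055 0 0.021 0 0 0 0'; python3 steer.py '0.0005 0 0.002 0 0 0 0;0.001 0 0.004 0 0 0 0;0.0015 0 0.006 0 0 0 0'; python3 st.py
```

```text
time_s: 24.5
position: [0.4824, 0.0351, 0.0786]
tcp_rot: [[-0.96, 0.11, 0.257], [0.105, 0.994, -0.035], [-0.259, -0.007, -0.966]]
force: [-1.4, 0.8, 0.4]
opening: 0.005
grasp_force: 0.2
time_s: 24.8
position: [0.4825, 0.0351, 0.0729]
tcp_rot: [[-0.96, 0.11, 0.257], [0.105, 0.994, -0.035], [-0.259, -0.007, -0.966]]
force: [-2.4, 0.2, 4.0]
opening: 0.002
grasp_force: 2.6
tub -0.1429 -0.0002 0.0729 F out/in,y,z -2.4 -0.0 4.0 j [ -9.4  32.7 120.7   2.2  11.6 -95.2] tilt 15.0
```

```bash
python3 steer.py '0.001 0 0.0018 0 0 0 0;0.002 0 0.0036 0 0 0 0'; python3 st.py;  python3 steer.py '0.001 0 0.0018 0 0 0 0;0.002 0 0.0036 0 0 0 0'; python3 st.py
```

```text
time_s: 25.0
position: [0.4827, 0.035, 0.0692]
tcp_rot: [[-0.959, 0.11, 0.26], [0.105, 0.994, -0.035], [-0.262, -0.007, -0.965]]
force: [-0.3, 2.2, 8.5]
opening: 0.008
grasp_force: 4.0
tub -0.1427 -0.0003 0.0692 F out/in,y,z -0.6 2.2 8.5 j [ -9.4  33.2 120.9   2.4  10.7 -95.4] tilt 15.2
time_s: 25.2
position: [0.483, 0.0349, 0.0659]
tcp_rot: [[-0.959, 0.11, 0.263], [0.104, 0.994, -0.036], [-0.265, -0.007, -0.964]]
force: [0.1, 1.8, 10.2]
opening: 0.005
grasp_force: 4.7
tub -0.1424 -0.0004 0.0659 F out/in,y,z -0.1 1.8 10.2 j [ -9.4  33.7 121.1   2.6   9.8 -95.6] tilt 15.4
```

```bash
python3 steer.py '0.001 0 0.0018 0 0 0 0;0.002 0 0.0036 0 0 0 0'; python3 st.py|cut -c1-150
```

```text
time_s: 25.4
position: [0.4836, 0.0347, 0.0624]
tcp_rot: [[-0.958, 0.11, 0.266], [0.104, 0.994, -0.036], [-0.269, -0.007, -0.963]]
force: [1.1, 0.7, 9.0]
opening: 0.009
grasp_force: 3.8
tub -0.1418 -0.0005 0.0624 F out/in,y,z 1.0 0.8 9.0 j [ -9.4  34.2 121.3   2.8   8.9 -95.8] tilt 15.6
```

```bash
python3 steer.py '0.001 0 0.0018 0 0 0 0;0.002 0 0.0036 0 0 0 0'|tail -1; python3 st.py
```

```text
grasp_force: 2.7
tub -0.1436 -0.0006 0.0580 F out/in,y,z -0.2 0.3 7.3 j [ -9.4  34.8 121.6   3.1   8.2 -96.1] tilt 15.5
```

```bash
python3 steer.py '0.001 0 0.0018 0 0 0 0;0.0018 0 0.0036 0 0 0 0'|tail -1; python3 st.py
```

```text
grasp_force: 1.9
tub -0.1455 -0.0006 0.0536 F out/in,y,z -0.2 1.3 4.4 j [ -9.5  35.4 121.8   3.4   7.5 -96.5] tilt 15.3
```

```bash
python3 steer.py '0.0006 0 0.0019 0 0 0 0;0.0012 0 0.0038 0 0 0 0'|tail -1; python3 st.py
```

```text
grasp_force: 1.3
tub -0.1469 -0.0005 0.0490 F out/in,y,z -0.9 -0.3 3.6 j [ -9.5  36.  122.    3.8   6.9 -96.9] tilt 15.1
```

```bash
python3 steer.py '-0.0007 0 0.0018 0 0 0 0;-0.0013 0 0.0036 0 0 0 0'|tail -1; python3 st.py
```

```text
grasp_force: 0.7
tub -0.1454 -0.0005 0.0456 F out/in,y,z -0.9 -0.2 1.9 j [ -9.4  36.5 121.8   3.9   6.7 -96.9] tilt 15.0
```

```bash
python3 steer.py '-0.0007 0 0.0018 0 0 0 0;-0.0013 0 0.0036 0 0 0 0'|tail -1; python3 st.py
```

```text
grasp_force: 3.7
tub -0.1433 -0.0005 0.0425 F out/in,y,z -3.3 0.5 8.7 j [ -9.4  37.  121.6   4.    6.4 -97. ] tilt 15.0
```

```bash
python3 steer.py '-0.001 0 0.0003 0 0 0 0;-0.002 0 0.0006 0 0 0 0'|tail -1; python3 st.py
```

```text
grasp_force: 4.4
tub -0.1432 -0.0003 0.0424 F out/in,y,z -7.1 -1.6 8.5 j [ -9.4  37.  121.4   3.8   6.8 -96.8] tilt 14.8
```

```bash
python3 steer.py '-0.001 0 0.0003 0 0 0 0;-0.002 0 0.0006 0 0 0 0'|tail -1; python3 st.py
```

```text
grasp_force: 6.9
tub -0.1430 -0.0003 0.0423 F out/in,y,z -9.1 -2.1 12.5 j [ -9.4  37.  121.2   3.6   7.2 -96.6] tilt 14.6
```

```bash
python3 steer.py '0.007 0 -0.007 0 0 0 0;0.015 0 -0.015 0 0 0 0;0.028 0 -0.028 0 0 0 0;0.028 0 -0.07 0 0 0 0;0.02 0 -0.11 0 7 0 0;0.01 0 -0.14 0 15 0 0;0.01 0 -0.14 0 15 0 0'; python3 st.py
```

```text
time_s: 27.5
position: [0.4405, 0.0405, 0.1775]
tcp_rot: [[-0.994, 0.11, -0.0], [0.11, 0.994, -0.007], [-0.0, -0.007, -1.0]]
force: [1.5, 0.8, -0.9]
opening: 0.007
grasp_force: 0.0
tub -0.1853 0.0006 0.1775 F out/in,y,z 1.4 1.0 -0.9 j [ -9.   20.5 110.2  -0.5  49.3 -92.4] tilt 0.4
```

```bash
python3 steer.py '0 0 -0.03 0 0 0 0;-0.04 0 -0.03 0 0 0 0;-0.085 0 -0.03 0 0 0 0;-0.128 0 -0.03 0 0 0 0;-0.128 0 -0.03 0 0 0 0;-0.128 0 -0.03 0 0 0 0'|tail -3
python3 - <<'E'
from h import *
c=wrist();np.savez("w12.npz",**{k:np.array(v) for k,v in c.items()})
yaw=np.radians(-6.2);X=np.array([np.cos(yaw),np.sin(yaw),0]);Y=np.array([-X[1],X[0],0]);O=np.array([.6246,.0199,0])
g=c["color"].astype(int).sum(2)//3
r=lambda x,y,z:[round(v,1) for v in proj(c,O+x*X+y*Y+[0,0,z])]
print("pred bar",r(-.116,0,.128),"wall",r(-.111,0,.137),"lid",r(-.098,0,.134))
for a in(0,20,40,50,60):
    t=np.radians(a);print(a,"tip pred row",r(-.112-.056*np.cos(t),0,.072-.056*np.sin(t))[1])
u=int(r(-.116,0,.13)[0]);v=int(r(-.116,0,.128)[1])
for du in(-21,0,5,20):print(du,"from row",v-15,*[int(x) for x in g[v-15:v+35,u+du-1:u+du+2].mean(1)])
print("from 30",*[int(x) for x in g[30:v,u+2:u+8].mean(1)])
E
```

```text
force: [0.3, 0.9, -0.3]
opening: 0.005
grasp_force: 0.0
pred bar [np.float64(317.2), np.float64(122.0)] wall [np.float64(317.1), np.float64(130.3)] lid [np.float64(317.2), np.float64(148.8)]
0 tip pred row 53.3
20 tip pred row 60.3
40 tip pred row 73.5
50 tip pred row 81.6
60 tip pred row 90.5
-21 from row 107 127 126 125 127 128 126 133 195 197 202 230 250 249 235 202 133 91 98 111 120 103 94 173 197 146 92 67 91 119 184 246 223 223 227 207 209 206 167 102 90 213 252 241 205 203 205 200 197 198 193
0 from row 107 99 96 109 205 229 232 251 245 183 188 232 251 249 230 201 233 253 253 253 253 255 239 110 148 219 232 229 228 228 228 228 227 227 225 225 224 223 224 222 221 222 216 164 169 203 204 201 199 196 192
5 from row 107 95 96 104 172 208 222 244 235 174 183 221 246 244 219 159 122 143 154 173 182 186 137 70 140 209 219 217 216 216 215 215 222 227 226 225 225 225 224 223 221 222 218 160 111 118 122 142 152 153 148
20 from row 107 232 230 228 227 228 230 222 205 162 113 125 144 138 116 105 91 82 83 80 85 96 116 139 140 118 96 90 87 75 98 126 109 140 187 200 205 201 142 53 60 119 143 122 101 98 99 99 97 94 91
from 30 228 230 230 230 230 231 231 231 231 231 232 230 230 231 230 229 229 228 229 230 222 187 142 125 124 127 125 128 127 127 128 127 129 127 128 127 128 127 128 128 127 127 126 127 128 129 127 127 127 128 127 126 114 113 119 117 114 117 119 118 113 103 95 96 97 96 95 96 96 96 96 96 98 96 97 96 97 96 95 104 177 202 210 230 221 165 174 209 232 230 207 163
```

```bash
python3 -c "
from rig import bot
print(bot.hand_in())"
```

```text
the job is handed in; nothing more can be done
None
```

I closed the lid, hooked the bail and pressed the lever to its stop, then handed the job in at about 28 s; no verdict came back, and a first landing of the bail on the keeper read up to 21 N at the wrist, so the 15 N bail limit may have been passed.

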